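# Line the reagent containers up by height on the bottle rail

### The job

Line up the vial and the three bottles from the front of the worktop on the aluminium rail in order of height, the tallest next to the tall end stop and the shortest next to the low end stop, each standing upright in the middle of its own round black pad. Keep them upright on the way, let go of all of them, and leave the timer, the small grey box and the tape roll where they lie.

Things in the scene. Friction and masses are not known exactly. Their poses are not given: they have to be found in the camera images.
- rail: the bottle rail, a flat aluminium bar fixed to the worktop, 90 mm (x) by 400 mm (y), its flat top 12 mm above the worktop; origin at the centre of its underside, y along its length, z up. Four round black pads, 70 mm in diameter and level with the top, lie on its middle line at y = -127.5, -42.5, +42.5 and +127.5 mm. It lies crosswise in front of the robot, behind the containers.
- tall_stop: the tall end stop, a grey upright plate fixed on one end of the rail (either end: y = +186 or -186 mm of the rail), 70 mm along the rail's x, 10 mm thick (foot 22 mm), 80 mm high; origin at the centre of its underside, on the rail's top
- low_stop: the low end stop, the same plate but only 22 mm high, fixed on the other end of the rail; origin at the centre of its underside, on the rail's top
- big_bottle: a loose white plastic bottle with a blue screw cap, the tallest: 150 mm high; round body 64 mm in diameter, straight from 4 to 99 mm, then a shoulder narrowing to 30 mm under the cap; cap 36 mm in diameter from 129 to 150 mm; up to 0.35 kg; stands upright, origin at the centre of its underside, z up
- medium_bottle: a loose white plastic bottle with a green screw cap, 98 mm high; round body 48 mm in diameter, straight from 4 to 65 mm, then a shoulder; cap 27 mm in diameter from 84 to 98 mm (not one of the cluster of fixed bottles at the back right beside the centrifuge, which belongs to the room); stands upright, origin at the centre of its underside, z up
- small_bottle: a loose white plastic bottle with a red screw cap, 70 mm high; round body 38 mm in diameter, straight from 4 to 46 mm, then a shoulder; cap 21 mm in diameter from 60 to 70 mm; stands upright, origin at the centre of its underside, z up
- vial: a loose small brown glass vial with an orange cap, the shortest: 44 mm high, 15 mm in diameter over its whole height; 30 g at most; stands upright, origin at the centre of its underside, z up
- timer: bystander: white bench timer lying flat, 52 x 66 x 20 mm, origin at the centre of its underside, z up
- desiccant_box: bystander: small plain grey box, 34 x 24 x 16 mm, origin at the centre of its underside, z up
- tape_roll: bystander: roll of labelling tape lying flat, 60 mm in diameter, 19 mm high, origin at the centre of its underside, z up
Not all that is in view belongs to the job. What is shaped like the medium_bottle but pink or purple is not meant.

How it is judged:
At the end, for the whole second after the job is handed in: Counted from the tall end stop, the big bottle, the medium bottle, the small bottle and the vial stand on the four pads, each centred on its pad within 12 mm along and across the rail, standing on the rail's top (underside within 6 mm of it), upright within 0.12 rad and at rest, all released (((y of tall_stop in the frame of rail above 0 m and x of vial in the frame of rail between -0.012 and 0.012 m and y of vial in the frame of rail between -0.1395 and -0.1155 m and x of small_bottle in the frame of rail between -0.012 and 0.012 m and y of small_bottle in the frame of rail between -0.0545 and -0.0305 m and x of medium_bottle in the frame of rail between -0.012 and 0.012 m and y of medium_bottle in the frame of rail between 0.0305 and 0.0545 m and x of big_bottle in the frame of rail between -0.012 and 0.012 m and y of big_bottle in the frame of rail between 0.1155 and 0.1395 m) or (y of tall_stop in the frame of rail below 0 m and x of vial in the frame of rail between -0.012 and 0.012 m and y of vial in the frame of rail between 0.1155 and 0.1395 m and x of small_bottle in the frame of rail between -0.012 and 0.012 m and y of small_bottle in the frame of rail between 0.0305 and 0.0545 m and x of medium_bottle in the frame of rail between -0.012 and 0.012 m and y of medium_bottle in the frame of rail between -0.0545 and -0.0305 m and x of big_bottle in the frame of rail between -0.012 and 0.012 m and y of big_bottle in the frame of rail between -0.1395 and -0.1155 m)) and z of vial in the frame of rail between 0.006 and 0.018 m and angle between each of vial, small_bottle, medium_bottle, big_bottle's own z axis and vertical below 0.12 rad and linear speed of each of vial, small_bottle, medium_bottle, big_bottle below 0.02 m/s and z of small_bottle in the frame of rail between 0.006 and 0.018 m and z of medium_bottle in the frame of rail between 0.006 and 0.018 m and z of big_bottle in the frame of rail between 0.006 and 0.018 m); the robot touches nothing.
It fails at once if the timer, the small grey box or the tape roll is shifted by more than 30 mm (distance of any of timer, desiccant_box, tape_roll from where it was at the start of the episode above 0.03 m).
It fails at once if a bottle or the vial is tipped over (leans more than 0.7 rad) (angle between any of vial, small_bottle, medium_bottle, big_bottle's own z axis and vertical above 0.7 rad).
It also fails if it takes over 106 s, if anything falls off the work surface, if the arm or the gripper's body presses on something with over 40 N, if the wrist force passes 120 N, or if a joint passes its speed limit or range.

### The arm

A 7-joint arm with a two-finger parallel gripper is mounted at the origin on a cart in front of the work surface, level with it; the furniture and walls round the work are solid. World frame = base frame: x ahead of the robot, y to its left, z up, the work surface at z = 0. Lengths are in m, angles in rad, forces in N, time in s.
With the tool pointing down it reaches from about 0.425 to 0.925 m from the base axis. Payload 6.8 kg.
Tool frame: the origin (TCP) lies between the finger pads; the fingertips stand 17 mm ahead of it and the grasp point (between the pads) lies 2 mm behind it; z points along the fingers, x is the direction in which the jaws open and shut, and the axes are right-handed (so a half turn about z gives the same grasp; the last joint's range is limited). The gripper opens to 85 mm and grips with 20 to 120 N. Pads are 22 mm wide; open, the fingers measure 114 mm over their backs; the gripper's body (76 mm by 85 mm) begins 54 mm behind the grasp point. The pads swing forward as they close: fully open they stand 13 mm farther back than shut.
Start: joints at [1.207, 0.477, 0.022, 1.555, -0.011, 1.109, -0.083], TCP at [0.171, -0.653, 0.21] pointing down, gripper open.
Joint ranges: [-2.96, 2.96], [-0.34, 2.1], [-1.41, 1.46], [0.24, 2.44], [-1.37, 4.51], [0.17, 1.92], [-2.96, 2.96]. Speed limits (rad/s): [2.39, 2.39, 3.14, 3.14, 3.14, 3.14, 3.14].

### API

Orientations are given as a unit quaternion [w, x, y, z].
In Python, from station import readout, read_camera, get_calibration, bot, models gives the robot as it stands.
- The arm moves only by the tool carry_out, never from a script. Its argument "deltas" is a list of rows, each a list of 2 entries, a list of its own where there are three numbers: the shift along the tool's x, y, z in cm, then the turn about the tool's z in degrees. A call has 1 to 10 rows; each row is the pose to reach, as a shift and turn from the pose measured when the call began, along the tool's axes at that moment; what a row does not reach only later rows make up. A row lasts 1/8 s, in which the tool goes at most 62.5 mm and 10.7 degrees, less where a joint would pass 70% of its speed; a pose out of reach is approached as far as the arm can. A call with a gripper value outside its range is refused whole. "hand" is the opening, from 0 (shut) to 1 (fully open), set as the call begins (left out, the last holds). The fingers move at their own pace and stop on an object; "newtons" is the grip in N (left out, the last holds). Time passes only in rows, so rows that repeat a pose let the fingers close. It gives the time, the measured TCP pose, the force and the opening at its end, in the units of the state.
- readout.get_obs(): the state, without advancing time (a new reading comes with each control period).
- read_camera(name): name is "side" or "top"; returns the picture (400x640x3 uint8, red, green, blue); there is no depth.
- get_calibration(name): a dict with "fov_y" (degrees; the focal length in pixels is half the picture's height over the tangent of half this angle, whatever the lens; pixels are square), "cx", "cy" (the principal point, pixels), "D" ([k1, k2, p1, p2, k3] as OpenCV has them; the pictures are not rectified), "world_from_camera" (4x4, takes a point from camera to world coordinates). Camera axes: x right, y down, z forward; pixel columns grow to the right and rows downward; lengths in m; the calibration is good to about 2 mm. A picture is of the moment at which its call begins. get_calibration takes no time and is no camera call.
- bot.hand_in(): hands the job in, once; it reports no verdict.
Trained networks look in the newest picture that a camera, given by its name, has taken for a name from the list of things; names that differ only in an ending like _2 or _b are one class to them, and where a whole thing is asked for, a point or a joint stands for the part that bears it (a point fixed in the world has none). Each returns a list of dicts, best first, with "score" (0 to 1); they miss things now and then, are a little off and sometimes report something else, mostly with a low value. They report only what shows in the picture. A call takes as long as a camera call. They do not tell look-alikes from the thing itself.
- models.spot_in(query, camera): "centre" ([row, column] in pixels, amid what is visible of it).
The state is a dict: "t": time; "q": joint angles; "joint_vel": joint speeds; "joint_torque": joint torques, N m; "eef_pos": TCP position; "tool_rot": TCP orientation; "contact_force": force on the tool from outside, world axes, zero at the start; "torque": the same for the moment, N m; "gripper_width": opening from 0.0 (shut) to 1.0 (fully open).
Only numpy, scipy, OpenCV 4.12 (cv2) and the standard library are available. Lean on these libraries where they do the work, as an engineer would, in place of code of your own. Each camera call takes 0.05 s, during which the arm holds its last target. There are 200 camera calls.

## Working session

There is one attempt and no reset: what is moved stays moved. The work goes in short steps, Python scripts to look and compute and a tool call to move; the robot and the scene stay as the last step left them, time stands still between calls to the robot, and variables do not carry over. Pictures are saved under pics/ and viewed, about 12 in all and at most 16, crops included, and the job is handed in when it is done.

Besides the shell and the picture viewer there is one more tool, called after ">>>" as a command line: name --argument value ..., lists and objects as JSON in quotes. carry_out: Moves the arm, as the interface text tells. Its arguments: {"type":"object","properties":{"deltas":{"type":"array"},"hand":{"type":"number"},"newtons":{"type":"number"}},"required":["deltas"]}

```bash
mkdir -p pics; cat > h.py <<'E'
import numpy as np, cv2
from station import readout, read_camera, get_calibration, bot, models
def snap(cam, fn=None):
    im=read_camera(cam)
    if fn: cv2.imwrite('pics/'+fn, im[:,:,::-1])
    return im
def K(c):
    f=200/np.tan(np.radians(c['fov_y'])/2); return np.array([[f,0,c['cx']],[0,f,c['cy']],[0,0,1.]])
def ray(cam,rc):
    c=get_calibration(cam); T=np.array(c['world_from_camera'])
    p=cv2.undistortPoints(np.array([[[rc[1],rc[0]]]],float),K(c),np.array(c['D'],float))[0,0]
    return T[:3,3], T[:3,:3]@np.array([p[0],p[1],1.])
def at_z(cam,rc,z):
    o,d=ray(cam,rc); return o+d*(z-o[2])/d[2]
def proj(cam,P):
    c=get_calibration(cam); T=np.linalg.inv(np.array(c['world_from_camera']))
    q,_=cv2.projectPoints(np.array(P,float).reshape(-1,1,3),cv2.Rodrigues(T[:3,:3])[0],T[:3,3],K(c),np.array(c['D'],float))
    return q[:,0,::-1]
E
python3 - <<'E'
from h import *
for cam in('top','side'):
    snap(cam,cam+'0.png'); print(cam,np.round(get_calibration(cam)['world_from_camera'],3).tolist(),get_calibration(cam)['fov_y'])
    for n,z in dict(big_bottle=.08,medium_bottle=.05,small_bottle=.035,vial=.022,rail=.012,tall_stop=.05,low_stop=.02,timer=.02,desiccant_box=.016,tape_roll=.019).items():
        for r in models.spot_in(n,cam)[:4]:
            print(n,round(r['score'],2),np.round(r['centre']),np.round(at_z(cam,r['centre'],z),3))
print(readout.get_obs())
E
```

```text
top [[0.0, -0.983, 0.182, 0.355], [-1.0, -0.005, -0.025, 0.009], [0.025, -0.182, -0.983, 0.993], [0.0, 0.0, 0.0, 1.0]] 57.912278294782496
big_bottle 0.97 [234. 201.] [0.44  0.288 0.08 ]
medium_bottle 0.93 [174. 220.] [0.603 0.257 0.05 ]
medium_bottle 0.81 [220. 274.] [0.48  0.107 0.05 ]
medium_bottle 0.62 [207. 244.] [0.516 0.188 0.05 ]
medium_bottle 0.61 [204. 312.] [0.523 0.007 0.05 ]
small_bottle 0.46 [223. 432.] [ 0.477 -0.315  0.035]
small_bottle 0.28 [245. 237.] [0.416 0.204 0.035]
rail 0.63 [172. 332.] [ 0.623 -0.046  0.012]
rail 0.62 [226. 435.] [ 0.472 -0.33   0.012]
tall_stop 0.86 [164. 397.] [ 0.635 -0.223  0.05 ]
low_stop 0.75 [171. 266.] [0.622 0.138 0.02 ]
timer 0.68 [254. 319.] [ 0.393 -0.01   0.02 ]
tape_roll 0.88 [247. 247.] [0.413 0.182 0.019]
side [[1.0, 0.007, 0.008, 0.546], [-0.002, -0.588, 0.809, -0.811], [0.01, -0.809, -0.588, 0.647], [0.0, 0.0, 0.0, 1.0]] 49.26130832128818
big_bottle 0.92 [138. 280.] [0.433 0.269 0.08 ]
medium_bottle 0.96 [182. 289.] [0.469 0.091 0.05 ]
medium_bottle 0.91 [164. 307.] [0.511 0.178 0.05 ]
medium_bottle 0.86 [207. 310.] [ 0.524 -
[... 495 characters left out ...]
't': 1.1, 'q': array([ 1.2069    ,  0.4770205 ,  0.0224216 ,  1.55537978, -0.01150032,
        1.10927674, -0.08311001]), 'joint_vel': array([-0.00022208, -0.00030326, -0.00058754,  0.00032804, -0.00115691,
        0.00196986, -0.00024569]), 'joint_torque': array([-4.63803144e-05, -5.96333170e+01,  1.60592649e+00, -2.81547028e+01,
        1.23866883e-02,  1.51862951e-03,  1.96724898e-05]), 'eef_pos': array([ 0.17078991, -0.65307233,  0.20990312]), 'tool_rot': array([ 1.06389163e-05,  7.91507199e-01, -6.11159843e-01,  1.96197122e-05]), 'contact_force': array([-0.76715677, -0.5492337 ,  0.95326571]), 'torque': array([ 0.02571021, -0.03355279, -0.01385344]), 'gripper_width': 0.9986005097889128}
```

```bash
python3 - <<'E'
import cv2
t=cv2.imread('pics/top0.png')[130:290,175:455]; s=cv2.imread('pics/side0.png')[90:365,230:430]
cv2.imwrite('pics/t1.png',cv2.resize(t,None,fx=2.8,fy=2.8,interpolation=2)); cv2.imwrite('pics/s1.png',cv2.resize(s,None,fx=2.1,fy=2.1,interpolation=2))
E
```

```text
(no output)
```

View pics/t1.png

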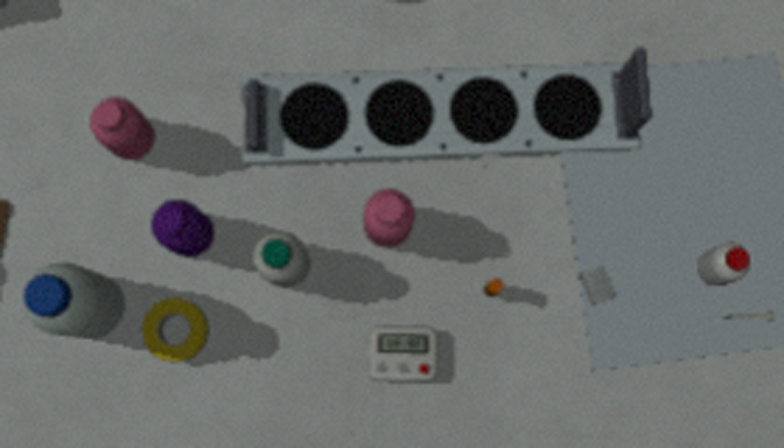

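View pics/s1.png

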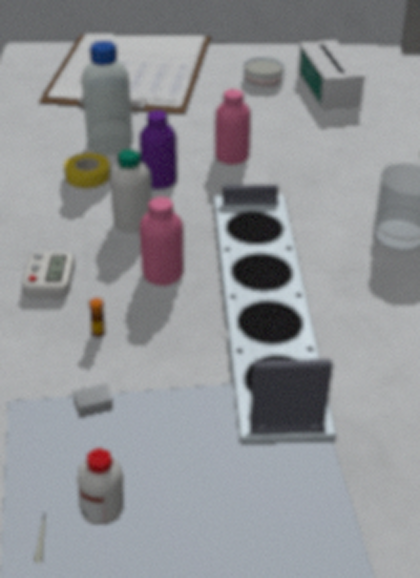

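The top crop shows the white bottles and the vial: blue cap (48,295), green (277,253), red (738,258), and the vial (494,287). The tall stop is at the right (−y) end of the rail. There are four candidates for the medium bottle: pink (122,125), purple (183,228), pink (389,215) and white with a green cap (277,253). Only the last fits the description, and this enlarged crop confirms it. Next I'll measure the caps by colour in both views, and the pads.

```bash
cat > loc.py <<'E'
from h import *
G={'big':((95,125),.1395,(201,234)),'med':((65,92),.091,(274,221)),'small':((-8,5),.065,(432,223)),'vial':((6,18),.040,(351,232))}
def caps(ims,names=G,prior=None):
    out={}
    for n in names:
        (lo,hi),z,_=G[n]; rays=[]
        for cam in ims:
            hsv=cv2.cvtColor(ims[cam],cv2.COLOR_RGB2HSV).astype(int); h=hsv[...,0]; h=np.where(h>172,h-180,h)
            m=((h>=lo)&(h<=hi)&(hsv[...,1]>110)&(hsv[...,2]>40)).astype(np.uint8)
            k,l,st,c=cv2.connectedComponentsWithStats(m)
            guess=prior[n] if prior else P0[n]
            g=proj(cam,[*guess[:2],z])[0]
            cand=[(np.hypot(c[i][1]-g[0],c[i][0]-g[1]),i) for i in range(1,k) if st[i,4]>=8]
            if not cand: print(n,cam,'none'); continue
            d,i=min(cand); rc=c[i][::-1]; P=at_z(cam,rc,z)
            print(n,cam,'off',round(d,1),'area',st[i,4],np.round(rc,1),np.round(P,4)); rays.append(ray(cam,rc))
        if len(rays)==2:
            A=0;b=0
            for o,d in rays:
                d=d/np.linalg.norm(d); M=np.eye(3)-np.outer(d,d); A=A+M; b=b+M@o
            out[n]=np.linalg.solve(A,b); print(n,'tri',np.round(out[n],4),'expected z',z)
    return out
P0={'big':(.437,.27),'med':(.473,.095),'small':(.478,-.325),'vial':(.444,-.095)}
E
python3 - <<'E'
from loc import *
top=snap('top'); caps({'top':top,'side':snap('side')})
g=cv2.cvtColor(top,cv2.COLOR_RGB2GRAY)
for x,y in((315,116),(400,113),(484,110),(568,107)):
    c=np.array([175+x/2.8,130+y/2.8]); m=(g<38).astype(np.uint8)
    m=cv2.morphologyEx(m,cv2.MORPH_CLOSE,np.ones((3,3)))
    k,l,st,ce=cv2.connectedComponentsWithStats(m); i=l[int(c[1]),int(c[0])]
    p=ce[i][::-1]; print(st[i],p,at_z('top',p,.012).round(4))
E
```

```text
big top off 10.3 area 184 [235.6 191. ] [0.431  0.2932 0.1395]
big side off 3.3 area 97 [114.7 278.9] [0.4321 0.2893 0.1395]
big tri [0.4314 0.294  0.1373] expected z 0.1395
med top off 4.3 area 75 [220.2 273.2] [0.4747 0.1057 0.091 ]
med side off 2.3 area 63 [164.9 291. ] [0.4746 0.105  0.091 ]
med tri [0.4747 0.1058 0.0906] expected z 0.091
small top off 1.9 area 50 [222.  437.9] [ 0.4749 -0.3209  0.065 ]
small side off 2.4 area 104 [309.  276.9] [ 0.4742 -0.3228  0.065 ]
small tri [ 0.4745 -0.3215  0.0636] expected z 0.065
vial top off 2.5 area 26 [232.2 351. ] [ 0.4505 -0.0947  0.04  ]
vial side off 4.6 area 45 [236.8 275.4] [ 0.4519 -0.1055  0.04  ]
vial tri [ 0.451  -0.0957  0.0317] expected z 0.04
[275 160  24  23 417] [171.23021583 286.74820144] [0.6236 0.0799 0.012 ]
[306 159  23  23 411] [170.09002433 317.18978102] [ 0.6275 -0.0053  0.012 ]
[336 158  24  23 408] [168.99019608 347.33823529] [ 0.6313 -0.0901  0.012 ]
[366 157  23  23 403] [167.93796526 377.23325062] [ 0.6351 -0.1749  0.012 ]
```

>>> carry_out --deltas '[[[-24.4,-37.8,9],-75.3],[[-24.4,-37.8,9],-75.3],[[-24.4,-37.8,9],-75.3],[[-24.4,-37.8,9],-75.3],[[-24.4,-37.8,9],-75.3],[[-24.4,-37.8,9],-75.3],[[-24.4,-37.8,9],-75.3],[[-24.4,-37.8,9],-75.3],[[-24.4,-37.8,9],-75.3],[[-24.4,-37.8,9],-75.3]]' --hand 1 --newtons 30

```text
t: 2.45
eef_pos: [0.4737, -0.323, 0.12]
tool_rot: [0.0, 1.0, -0.002, -0.0]
contact_force: [-0.1, -0.9, 0.2]
gripper_width: 0.997
```

>>> carry_out --deltas '[[[0.1,-0.1,3],0],[[0.1,-0.1,6],0],[[0.1,-0.1,8],0],[[0.1,-0.1,8.8],0],[[0.1,-0.1,8.8],0]]'

```text
t: 3.08
eef_pos: [0.4745, -0.3226, 0.0321]
tool_rot: [0.001, 1.0, -0.002, -0.0]
contact_force: [1.3, -0.8, 0.8]
gripper_width: 0.998
```

>>> carry_out --deltas '[[[0,0,0],0],[[0,0,0],0],[[0,0,0],0],[[0,0,0],0],[[0,0,0],0],[[0,0,0],0],[[0,0,0],0],[[0,0,0],0]]' --hand 0 --newtons 30

```text
t: 4.08
eef_pos: [0.4752, -0.3229, 0.0336]
tool_rot: [0.001, 1.0, -0.002, 0.0]
contact_force: [-3.0, 0.9, 10.9]
gripper_width: 0.285
```

```bash
python3 - <<'E'
from h import *
s=snap('side')[200:380,200:440]; cv2.imwrite('pics/s2.png',cv2.resize(s,None,fx=3,fy=3,interpolation=2)[:,:,::-1])
o=readout.get_obs(); print(o['contact_force'],o['gripper_width'],o['eef_pos'])
E
```

```text
[-3.46961353  1.4384951  11.77707598] 0.2858135583709316 [ 0.47519828 -0.32296842  0.03363794]
```

View pics/s2.png

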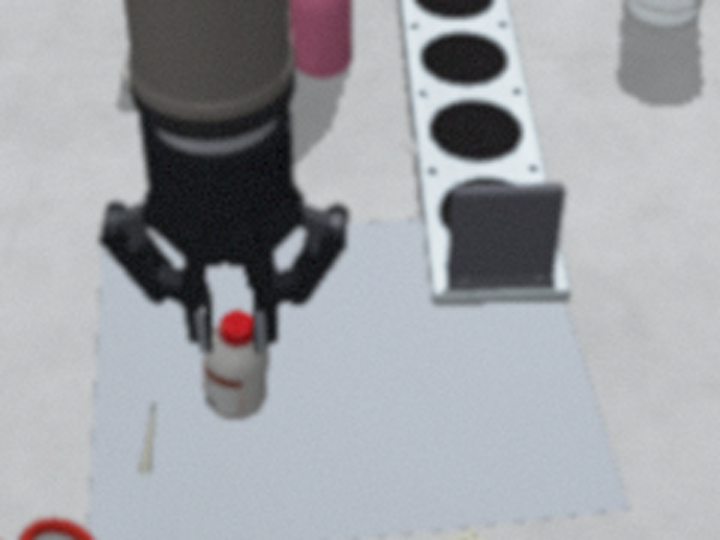

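```bash
python3 - <<'E'
from loc import *
for z in(.0,.0166,.0336,.05,.065): print(z,[(proj('side',[x,-.323,z])[0]-[200,200])[::-1]*3 for x in(.456,.475,.494)])
caps({'side':snap('side'),'top':snap('top')},['small'])
E
```

```text
0.0 [array([206.46714248, 397.99672278]), array([238.1444486, 398.3772288]), array([269.85931993, 398.70752139])]
0.0166 [array([204.53955217, 380.62617057]), array([236.64600175, 381.00715524]), array([268.79152612, 381.33895176])]
0.0336 [array([202.51786757, 362.32487192]), array([235.07455656, 362.70599009]), array([267.67195137, 363.03910665])]
0.05 [array([200.52043718, 344.15955226]), array([233.52211153, 344.54041838]), array([266.5661524 , 344.87457037])]
0.065 [array([198.65181486, 327.0901234 ]), array([232.06991085, 327.47039589]), array([265.53197237, 327.80526538])]
small side off 1.1 area 109 [309.  278.8] [ 0.4775 -0.3226  0.065 ]
small top off 1.3 area 60 [220.7 438.1] [ 0.4783 -0.3216  0.065 ]
small tri [ 0.4779 -0.3219  0.0643] expected z 0.065
```

>>> carry_out --deltas '[[[0,0,0],0],[[0,0,0],0],[[0,0,0],0],[[0,0,0],0],[[0,0,0],0],[[0,0,0],0]]' --hand 1

```text
t: 4.97
eef_pos: [0.4751, -0.3229, 0.0335]
tool_rot: [0.001, 1.0, -0.002, 0.0]
contact_force: [0.4, -0.0, -0.0]
gripper_width: 0.999
```

```bash
python3 - <<'E'
from loc import *
o=readout.get_obs(); print(o['contact_force'],o['gripper_width'],o['eef_pos'])
S=snap('side');T=snap('top')
s=cv2.resize(S[230:360,210:350],None,fx=3,fy=3,interpolation=2);t=cv2.resize(T[160:290,370:490],None,fx=3,fy=3,interpolation=2)
cv2.imwrite('pics/s3.png',np.hstack([s,t])[:,:,::-1])
caps({'side':S,'top':T},['small'])
E
```

```text
[ 0.35445258 -0.00101739 -0.03387226] 0.9994536259658815 [ 0.47512292 -0.32293413  0.03353999]
small side off 2.4 area 104 [309.  276.9] [ 0.4742 -0.3228  0.065 ]
small top off 1.8 area 52 [222.2 438.2] [ 0.4744 -0.3217  0.065 ]
small tri [ 0.4743 -0.322   0.0642] expected z 0.065
```

View pics/s3.png

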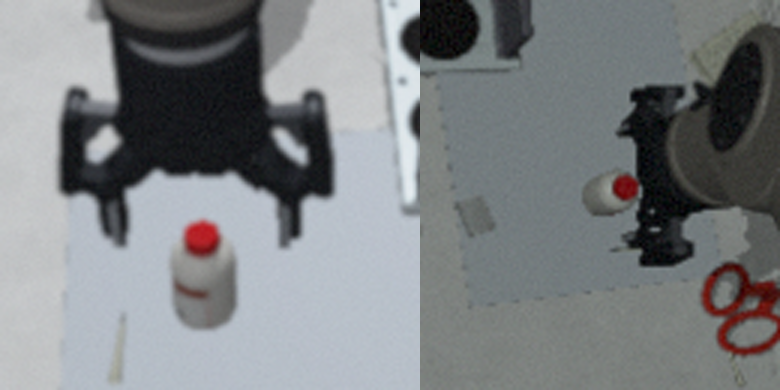

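```bash
python3 - <<'E'
from h import *
def tri(a,b):
    A=0;bb=0
    for o,d in (ray('side',a),ray('top',b)):
        d=d/np.linalg.norm(d); M=np.eye(3)-np.outer(d,d); A=A+M; bb=bb+M@o
    return np.linalg.solve(A,bb)
print(tri((311,249.5),(241.5,434)),tri((311,305),(203.5,435)),tri((311,249.5),(241.5,437)))
for x in(.425,.525):
  for z in(.02,.03,.045,.06): print(x,z,proj('side',[x,-.323,z]),proj('top',[x,-.323,z]))
E
```

```text
[ 0.42496063 -0.31353497  0.04796136] [ 0.52372462 -0.31906928  0.05676448] [ 0.42537183 -0.31911159  0.05443278]
0.425 0.02 [[325.42706468 250.57572894]] [[242.39236849 434.05435337]]
0.425 0.03 [[321.83974929 250.03631571]] [[242.12331421 435.28774968]]
0.425 0.045 [[316.34307609 249.21259228]] [[241.70932663 437.18491947]]
0.425 0.06 [[310.70331747 248.37091424]] [[241.28233125 439.14090116]]
0.525 0.02 [[326.05260167 307.07173234]] [[206.10962274 432.07268444]]
0.525 0.03 [[322.46603452 306.99720735]] [[205.48626886 433.26347704]]
0.525 0.045 [[316.97011591 306.88357138]] [[204.52777101 435.09421245]]
0.525 0.06 [[311.33062931 306.76766999]] [[203.53997231 436.98055395]]
```

>>> carry_out --deltas '[[[0,-0.1,0.5],0],[[0,-0.1,1],0],[[0,-0.1,1.3],0],[[0,-0.1,1.3],0]]'

```text
t: 5.58
eef_pos: [0.4749, -0.3218, 0.0202]
tool_rot: [0.001, 1.0, -0.002, -0.0]
contact_force: [0.5, -0.2, 0.2]
gripper_width: 1.001
```

>>> carry_out --deltas '[[[0,0,0],0],[[0,0,0],0],[[0,0,0],0],[[0,0,0],0],[[0,0,0],0],[[0,0,0],0]]' --hand 0 --newtons 25

```text
t: 6.32
eef_pos: [0.475, -0.322, 0.0205]
tool_rot: [0.001, 1.0, -0.002, -0.0]
contact_force: [-1.8, 0.5, 5.6]
gripper_width: 0.417
```

>>> carry_out --deltas '[[[0,0,0],0],[[0,0,0],0],[[0,0,0],0],[[0,0,0.3],0],[[0,0,0.7],0],[[0,0,0.7],0]]' --hand 0.8

```text
t: 7.08
eef_pos: [0.4746, -0.3218, 0.0129]
tool_rot: [0.001, 1.0, -0.002, -0.0]
contact_force: [-0.4, 0.4, -0.0]
gripper_width: 0.801
```

>>> carry_out --deltas '[[[0,0,0],0],[[0,0,0],0],[[0,0,0],0],[[0,0,0],0],[[0,0,0],0],[[0,0,0],0]]' --hand 0 --newtons 25

```text
t: 7.82
eef_pos: [0.4745, -0.3219, 0.0131]
tool_rot: [0.001, 1.0, -0.002, -0.001]
contact_force: [-2.5, 1.1, 3.3]
gripper_width: 0.422
```

>>> carry_out --deltas '[[[0,0,-2],0],[[0,0,-5],0],[[0,0,-8],0],[[0,0,-10],0],[[1.5,-3.2,-10],0],[[3.1,-6.4,-10],0],[[4.6,-9.5,-10],0],[[6.1,-12.7,-10],0],[[7.6,-15.8,-10],0],[[7.6,-15.8,-10],0]]'

```text
t: 9.07
eef_pos: [0.5532, -0.1601, 0.1141]
tool_rot: [0.0, 1.0, 0.001, 0.001]
contact_force: [-0.3, -0.5, -0.1]
gripper_width: 0.419
```

>>> carry_out --deltas '[[[1.5,-3.2,0],0],[[3.1,-6.4,0],0],[[4.6,-9.5,0],0],[[6.1,-12.7,0],0],[[7.2,-15,0],0],[[7.7,-15.8,0],0],[[7.7,-15.8,0],0]]'

```text
t: 9.95
eef_pos: [0.6299, -0.0027, 0.1145]
tool_rot: [0.0, 1.0, 0.001, 0.001]
contact_force: [0.0, -0.5, -0.7]
gripper_width: 0.42
```

```bash
cat > chk.py <<'E'
import sys
from loc import *
# chk name rail_target bottom_lift
def chk(n,lift):
    z=G[n][1]; G[n]=(G[n][0],z+lift,G[n][2]); p=readout.get_obs()['eef_pos']
    r=caps({'top':snap('top'),'side':snap('side')},[n],{n:p}); print('eef',p.round(4))
chk(sys.argv[1],float(sys.argv[2]))
E
python3 chk.py small .1015
```

```text
small top off 198.5 area 129 [259.4 483.9] [ 0.3752 -0.388   0.1665]
small side off 0.7 area 51 [162.1 359.5] [ 0.6305 -0.0053  0.1665]
small tri [ 0.4842 -0.3121  0.3477] expected z 0.1665
eef [ 0.6299 -0.0027  0.1145]
```

>>> carry_out --deltas '[[[-0.3,0.2,3],0],[[-0.3,0.2,6],0],[[-0.3,0.2,7.8],0],[[-0.3,0.2,8.5],0],[[-0.3,0.2,8.9],0],[[-0.3,0.2,8.9],0]]'

```text
t: 10.8
eef_pos: [0.6271, -0.0061, 0.0258]
tool_rot: [0.001, 1.0, -0.0, 0.001]
contact_force: [-0.5, -0.8, -0.4]
gripper_width: 0.421
```

>>> carry_out --deltas '[[[0,0,0],0],[[0,0,0],0],[[0,0,0],0],[[0,0,0],0],[[0,0,-3],0],[[0,0,-7],0],[[0,0,-10],0],[[0,0,-10],0]]' --hand 0.75

```text
t: 11.8
eef_pos: [0.6288, -0.0057, 0.1286]
tool_rot: [0.001, 1.0, -0.0, 0.004]
contact_force: [0.4, 0.7, -0.0]
gripper_width: 0.752
```

>>> carry_out --deltas '[[[-4,2,0],0],[[-8,4,0],0],[[-12,6,0],0],[[-15,7.6,0],0],[[-17.8,9,0],0],[[-17.8,9,3],0],[[-17.8,9,5],0],[[-17.8,9,5],0]]' --hand 0.6

```text
t: 12.8
eef_pos: [0.4492, -0.0955, 0.0757]
tool_rot: [0.0, 1.0, -0.0, 0.001]
contact_force: [0.5, 0.5, 0.3]
gripper_width: 0.598
```

```bash
python3 - <<'E'
from loc import *
P0['small']=(.6275,-.0053); G['small']=(G['small'][0],.077,0)
S=snap('side');T=snap('top'); caps({'top':T,'side':S},['small','vial'])
s=cv2.resize(S[170:280,220:360],None,fx=3,fy=3,interpolation=2);t=cv2.resize(T[170:280,290:410],None,fx=3,fy=3,interpolation=2)
cv2.imwrite('pics/s4.png',np.hstack([s,t])[:,:,::-1])
print(readout.get_obs()['eef_pos'])
E
```

```text
small top off 0.3 area 47 [163.4 317.8] [ 0.6276 -0.006   0.077 ]
small side off 0.7 area 73 [195.9 355.1] [ 0.6259 -0.0047  0.077 ]
small tri [ 0.6264 -0.0061  0.0782] expected z 0.077
vial top off 179.9 area 17 [216.1 172.2] [0.4912 0.3796 0.04  ]
vial side off 4.7 area 46 [237.  275.4] [ 0.452  -0.1059  0.04  ]
vial tri [ 0.4647  0.5221 -0.4436] expected z 0.04
[ 0.45096291 -0.09549533  0.07739027]
```

View pics/s4.png

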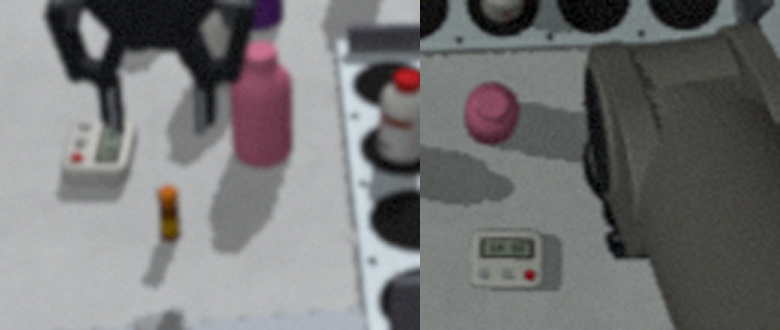

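```bash
python3 - <<'E'
from h import *
for z in(.0,.032,.06,.077,.1,.12): print(z,proj('side',[.451,-.0955,z]).round(1),proj('side',[.451,-.07,z]).round(1))
c=get_calibration('side'); print(c['D'],c['cx'],c['cy'])
E
```

```text
0.0 [[247.7 276.4]] [[240.1 277.3]]
0.032 [[236.6 275.6]] [[229.1 276.6]]
0.06 [[226.6 274.8]] [[219.1 275.9]]
0.077 [[220.3 274.4]] [[212.9 275.4]]
0.1 [[211.6 273.8]] [[204.3 274.8]]
0.12 [[203.8 273.2]] [[196.6 274.3]]
[-0.10451667  0.          0.          0.          0.        ] 323.25544894931625 201.20650347346404
```

>>> carry_out --deltas '[[[0,0,2.5],0],[[0,0,5],0],[[0,0,6.6],0],[[0,0,7.2],0],[[0,0,7.4],0],[[0,0,7.4],0]]'

```text
t: 13.65
eef_pos: [0.4519, -0.0956, 0.0038]
tool_rot: [0.001, 1.0, -0.0, 0.004]
contact_force: [0.3, -0.3, -0.1]
gripper_width: 0.603
```

>>> carry_out --deltas '[[[0,0,0],0],[[0,0,0],0],[[0,0,0],0],[[0,0,0],0],[[0,0,0],0],[[0,0,0],0]]' --hand 0 --newtons 20

```text
t: 14.4
eef_pos: [0.4522, -0.0957, 0.0041]
tool_rot: [0.001, 1.0, -0.0, 0.004]
contact_force: [-1.1, -1.0, 5.6]
gripper_width: 0.162
```

```bash
python3 - <<'E'
from loc import *
S=snap('side'); caps({'side':S},['vial'])
cv2.imwrite('pics/s5.png',cv2.resize(S[180:280,220:340],None,fx=5,fy=5,interpolation=2)[:,:,::-1])
E
```

```text
vial side off 4.5 area 66 [236.8 275.3] [ 0.4517 -0.1054  0.04  ]
```

View pics/s5.png

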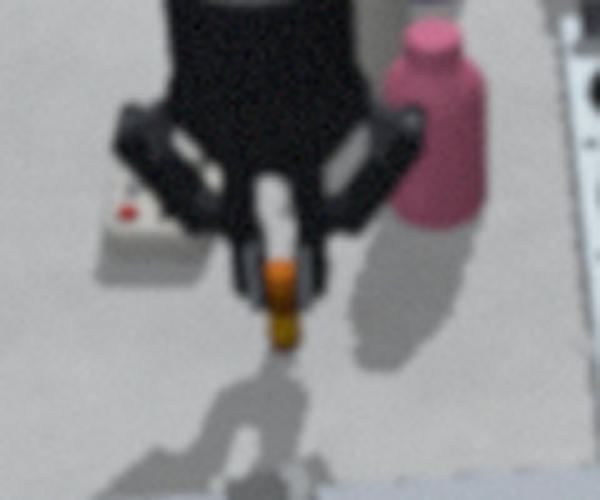

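>>> carry_out --deltas '[[[0,0,-1.5],0],[[0,0,-4],0],[[0,0,-7],0],[[0,0,-10],0],[[0,0,-12.5],0],[[0,0,-13.5],0],[[3,-3.1,-13.5],0],[[6,-6.1,-13.5],0],[[6,-6.1,-13.5],0],[[6,-6.1,-13.5],0]]'

```text
t: 15.7
eef_pos: [0.5101, -0.035, 0.1389]
tool_rot: [0.001, 1.0, 0.0, 0.003]
contact_force: [-1.0, 0.3, -0.4]
gripper_width: 0.161
```

>>> carry_out --deltas '[[[3,-3,0],0],[[6,-6,0],0],[[9,-9,0],0],[[10.8,-10.8,0],0],[[11.4,-11.5,0],0],[[11.4,-11.5,0],0],[[11.4,-11.5,0],0],[[11.4,-11.5,0],0]]'

```text
t: 16.7
eef_pos: [0.6236, 0.0788, 0.1394]
tool_rot: [0.001, 1.0, -0.001, 0.003]
contact_force: [0.1, -0.4, -0.6]
gripper_width: 0.158
```

```bash
python3 chk.py vial .135
```

```text
vial top off 121.3 area 17 [207.7 174.3] [0.4913 0.3236 0.175 ]
vial side off 3.3 area 52 [143.3 354.1] [0.6227 0.0629 0.175 ]
vial tri [ 0.589   0.4028 -0.0195] expected z 0.17500000000000002
eef [0.6236 0.0788 0.1394]
```

```bash
python3 - <<'E'
from loc import *
S=snap('side'); cv2.imwrite('pics/s6.png',cv2.resize(S[100:200,300:420],None,fx=5,fy=5,interpolation=2)[:,:,::-1])
for z in (.135,.157,.179): print(proj('side',[.6236,.0788,z]).round(1))
E
```

```text
[[155.1 353.2]]
[[146.9 353.7]]
[[138.4 354.2]]
```

View pics/s6.png

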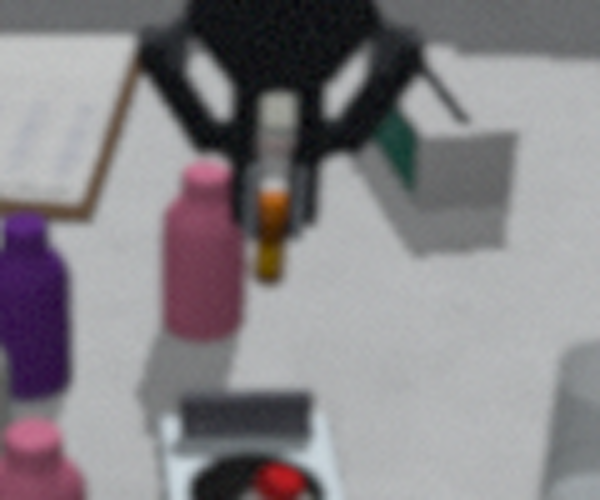

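>>> carry_out --deltas '[[[0,-0.1,4],0],[[0,-0.1,8],0],[[0,-0.1,10.5],0],[[0,-0.1,11.6],0],[[0,-0.1,12.1],0],[[0,-0.1,12.1],0],[[0,-0.1,12.1],0]]'

```text
t: 17.73
eef_pos: [0.6254, 0.0804, 0.0195]
tool_rot: [0.001, 1.0, -0.0, 0.004]
contact_force: [1.0, -0.2, 0.6]
gripper_width: 0.161
```

>>> carry_out --deltas '[[[0,0,0.1],0],[[0,0,0.1],0],[[0,0,0.1],0],[[0,0,0.1],0]]'

```text
t: 18.23
eef_pos: [0.6254, 0.0804, 0.0185]
tool_rot: [0.001, 1.0, -0.0, 0.004]
contact_force: [-0.6, -0.2, -0.3]
gripper_width: 0.161
```

>>> carry_out --deltas '[[[-0.2,0,0.1],0],[[-0.2,0,0.2],0],[[-0.2,0,0.25],0],[[-0.2,0,0.25],0]]'

```text
t: 18.73
eef_pos: [0.6233, 0.0805, 0.0163]
tool_rot: [0.001, 1.0, -0.0, 0.004]
contact_force: [-1.2, -0.7, 4.0]
gripper_width: 0.158
```

>>> carry_out --deltas '[[[0,0,0],0],[[0,0,0],0],[[0,0,0],0],[[0,0,0],0],[[0,0,-3],0],[[0,0,-7],0],[[0,0,-11],0],[[0,0,-11],0]]' --hand 0.5

```text
t: 19.73
eef_pos: [0.6249, 0.0814, 0.13]
tool_rot: [0.0, 1.0, -0.0, 0.007]
contact_force: [-0.0, 0.1, -1.0]
gripper_width: 0.5
```

>>> carry_out --deltas '[[[-4,-0.6,-1],0],[[-8,-1.2,-1],0],[[-12,-1.8,-1],0],[[-14,-2.3,-1],0],[[-15,-2.4,-1],0],[[-15,-2.4,0],0],[[-15,-2.4,0],0],[[-15,-2.4,0],0]]' --hand 0.9

```text
t: 20.72
eef_pos: [0.4755, 0.1054, 0.1275]
tool_rot: [0.0, 1.0, -0.001, 0.007]
contact_force: [1.5, 0.8, -0.2]
gripper_width: 0.901
```

```bash
python3 - <<'E'
from loc import *
P0['small']=(.6275,-.0053); G['small']=(G['small'][0],.077,0);P0['vial']=(.6236,.08); G['vial']=(G['vial'][0],.052,0)
S=snap('side');T=snap('top'); caps({'top':T,'side':S},['small','vial','med'])
print(readout.get_obs()['eef_pos'],readout.get_obs()['tool_rot'])
E
```

```text
small top off 0.3 area 47 [163.4 317.8] [ 0.6276 -0.006   0.077 ]
small side off 0.2 area 62 [196.2 355.9] [ 0.6276 -0.006   0.077 ]
small tri [ 0.6276 -0.006   0.077 ] expected z 0.077
vial top off 0.8 area 39 [168.1 285.6] [0.6214 0.0801 0.052 ]
vial side off 3.9 area 70 [188.1 350.8] [0.6208 0.0633 0.052 ]
vial tri [0.6235 0.0809 0.0405] expected z 0.052
med top off 143.4 area 23 [130.5 166.2] [0.711  0.3934 0.091 ]
med side off 2.3 area 63 [164.9 291. ] [0.4747 0.105  0.091 ]
med tri [0.5798 0.329  0.0544] expected z 0.091
[0.47548576 0.10554289 0.12779722] [ 1.16433644e-04  9.99974747e-01 -5.27847136e-04  7.08609243e-03]
```

>>> carry_out --deltas '[[[0,0,3],0],[[0,0,5.5],0],[[0,0,7.5],0],[[0,0,8.5],0],[[0,0,9.2],0],[[0,0,9.8],0],[[0,0,9.8],0]]'

```text
t: 21.7
eef_pos: [0.4769, 0.1055, 0.0298]
tool_rot: [0.0, 1.0, -0.001, 0.007]
contact_force: [0.2, -1.0, -0.5]
gripper_width: 0.899
```

>>> carry_out --deltas '[[[0,0,0],0],[[0,0,0],0],[[0,0,0],0],[[0,0,0],0],[[0,0,0],0],[[0,0,0],0]]' --hand 0 --newtons 25

```text
t: 22.45
eef_pos: [0.4771, 0.1057, 0.0303]
tool_rot: [0.0, 1.0, -0.0, 0.007]
contact_force: [-1.9, -0.4, 5.6]
gripper_width: 0.545
```

>>> carry_out --deltas '[[[0,0,-1.5],0],[[0,0,-4],0],[[0,0,-7],0],[[0,0,-10],0],[[0,0,-12.5],0],[[0,0,-13.5],0],[[0,0,-13.5],0],[[2,3,-13.5],0],[[4,6,-13.5],0],[[4,6,-13.5],0]]'

```text
t: 23.7
eef_pos: [0.5154, 0.0426, 0.1644]
tool_rot: [0.001, 1.0, -0.003, 0.006]
contact_force: [-0.2, -0.8, -2.0]
gripper_width: 0.545
```

>>> carry_out --deltas '[[[2.5,3,0],0],[[5,6,0],0],[[8,9,0],0],[[10.5,12,0],0],[[11.6,13.2,0],0],[[11.6,13.2,0],0],[[11.6,13.2,0],0],[[11.6,13.2,0],0]]'

```text
t: 24.7
eef_pos: [0.63, -0.0884, 0.1662]
tool_rot: [0.0, 1.0, -0.002, 0.006]
contact_force: [1.0, 1.1, -0.1]
gripper_width: 0.542
```

```bash
python3 chk.py med .134
```

```text
med top off 161.4 area 72 [ 59.3 493.3] [ 0.8485 -0.4253  0.225 ]
med side off 0.4 area 103 [157.7 363.9] [ 0.6299 -0.087   0.225 ]
med tri [ 0.6593 -0.3209  0.3988] expected z 0.225
eef [ 0.63   -0.0884  0.1662]
```

>>> carry_out --deltas '[[[0.1,0.2,4],0],[[0.1,0.2,8],0],[[0.1,0.2,10.5],0],[[0.1,0.2,11.6],0],[[0.1,0.2,12.1],0],[[0.1,0.2,12.3],0],[[0.1,0.2,12.3],0]]'

```text
t: 25.68
eef_pos: [0.6334, -0.0912, 0.0442]
tool_rot: [0.001, 1.0, -0.002, 0.007]
contact_force: [0.2, -0.2, -1.3]
gripper_width: 0.536
```

>>> carry_out --deltas '[[[-0.2,-0.1,0.1],0],[[-0.2,-0.1,0.2],0],[[-0.2,-0.1,0.2],0],[[-0.2,-0.1,0.2],0]]'

```text
t: 26.18
eef_pos: [0.6316, -0.0902, 0.0425]
tool_rot: [0.001, 1.0, -0.002, 0.007]
contact_force: [-0.7, 0.6, 2.4]
gripper_width: 0.544
```

>>> carry_out --deltas '[[[0,0,0],0],[[0,0,0],0],[[0,0,0],0],[[0,0,0],0],[[0,0,-3],0],[[0,0,-7],0],[[0,0,-11],0],[[0,0,-11],0]]' --hand 0.8

```text
t: 27.18
eef_pos: [0.6325, -0.09, 0.1563]
tool_rot: [0.001, 1.0, -0.002, 0.011]
contact_force: [-0.1, -0.6, -0.0]
gripper_width: 0.803
```

>>> carry_out --deltas '[[[-2.5,-4.8,-2],0],[[-5,-9.6,-2],0],[[-7.5,-14.4,-2],0],[[-10,-19.2,-2],0],[[-12.5,-24,-2],0],[[-15,-28.8,-2],0],[[-17.5,-33.6,-2],0],[[-20.1,-38.2,-2],0],[[-20.1,-38.4,-2],0],[[-20.1,-38.4,-2],0]]' --hand 0.8

```text
t: 28.42
eef_pos: [0.4329, 0.2943, 0.1705]
tool_rot: [0.002, 1.0, -0.002, 0.01]
contact_force: [0.7, -1.1, 0.2]
gripper_width: 0.803
```

```bash
python3 - <<'E'
from loc import *
P0['med']=(.6313,-.09); G['med']=(G['med'][0],.103,0)
S=snap('side');T=snap('top'); caps({'top':T,'side':S},['med','big'])
print(readout.get_obs()['eef_pos'],readout.get_obs()['tool_rot'])
cv2.imwrite('pics/s7.png',cv2.resize(S[60:180,230:380],None,fx=4,fy=4,interpolation=2)[:,:,::-1])
E
```

```text
med top off 0.7 area 77 [160.1 350.6] [ 0.6294 -0.0896  0.103 ]
med side off 1.3 area 94 [209.9 359.6] [ 0.6285 -0.0914  0.103 ]
med tri [ 0.6292 -0.0897  0.1019] expected z 0.103
big top off 10.1 area 190 [235.5 191.1] [0.4312 0.2928 0.1395]
big side off 3.3 area 96 [114.7 278.8] [0.432  0.2892 0.1395]
big tri [0.4315 0.2935 0.1375] expected z 0.1395
[0.43368384 0.29323272 0.17068613] [ 0.0016239   0.99993861 -0.00358323  0.01035815]
```

View pics/s7.png

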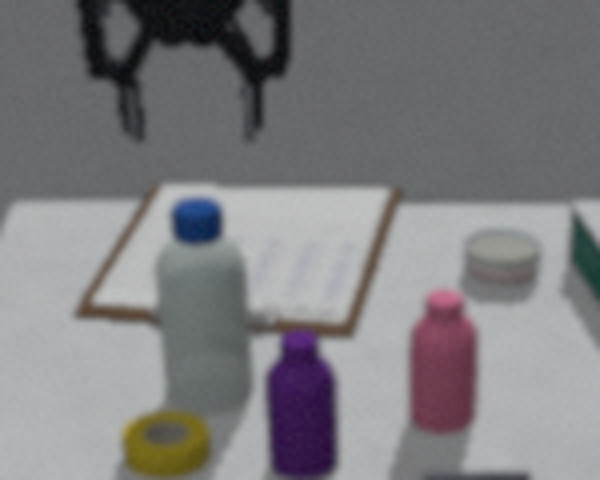

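>>> carry_out --deltas '[[[-0.1,0,2],0],[[-0.1,0,4],0],[[-0.1,0,5.5],0],[[-0.1,0,6.3],0],[[-0.1,0,6.6],0],[[-0.1,0,6.6],0]]'

```text
t: 29.28
eef_pos: [0.4342, 0.2932, 0.1049]
tool_rot: [0.001, 1.0, -0.004, 0.011]
contact_force: [1.0, -0.2, 0.1]
gripper_width: 0.799
```

>>> carry_out --deltas '[[[0,0,0],0],[[0,0,0],0],[[0,0,0],0],[[0,0,0],0],[[0,0,0],0],[[0,0,0],0]]' --hand 0 --newtons 50

```text
t: 30.02
eef_pos: [0.4344, 0.2937, 0.1056]
tool_rot: [0.001, 1.0, -0.004, 0.011]
contact_force: [-1.5, 1.0, 6.0]
gripper_width: 0.403
```

```bash
python3 - <<'E'
from loc import *
S=snap('side');T=snap('top'); caps({'top':T,'side':S},['big'])
print(readout.get_obs()['eef_pos'],readout.get_obs()['tool_rot'])
cv2.imwrite('pics/s8.png',cv2.resize(S[60:180,230:380],None,fx=4,fy=4,interpolation=2)[:,:,::-1])
E
```

```text
big top off 7.4 area 124 [234.4 193.7] [0.4338 0.2869 0.1395]
big side off 3.2 area 109 [114.6 279.3] [0.4334 0.2901 0.1395]
big tri [0.4337 0.2863 0.1412] expected z 0.1395
[0.43438049 0.29369836 0.10563411] [ 0.00119498  0.99993379 -0.0034611   0.01090931]
```

View pics/s8.png

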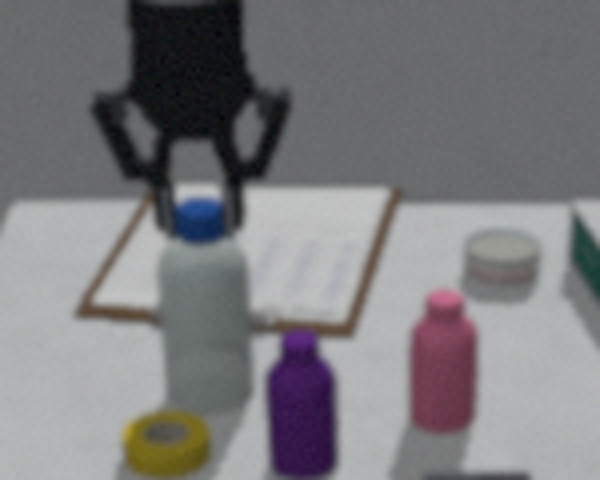

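>>> carry_out --deltas '[[[0,0,-1],0],[[0,0,-3],0],[[0,0,-5.5],0],[[0,0,-8],0],[[0,0,-10.5],0],[[0,0,-12.5],0],[[0,0,-14],0],[[0,0,-14.5],0],[[0,0,-14.5],0],[[0,0,-14.5],0]]' --newtons 70

```text
t: 31.38
eef_pos: [0.4308, 0.2936, 0.2497]
tool_rot: [0.002, 1.0, -0.003, 0.01]
contact_force: [1.3, -0.4, -2.5]
gripper_width: 0.394
```

>>> carry_out --deltas '[[[0.5,1,0],0],[[1.5,3.2,0],0],[[2.7,6,0],0],[[4,9,0],0],[[5.3,12,0],0],[[6.6,15,0],0],[[7.9,18,0],0],[[9.1,21,0],0],[[10,23,0],0],[[10.2,23.4,0],0]]'

```text
t: 32.62
eef_pos: [0.5314, 0.0564, 0.2519]
tool_rot: [0.002, 1.0, -0.005, 0.01]
contact_force: [0.6, -0.4, -3.2]
gripper_width: 0.399
```

>>> carry_out --deltas '[[[0.5,1,0],0],[[1.5,3.2,0],0],[[2.7,6,0],0],[[4,9,0],0],[[5.4,12,0],0],[[6.8,15,0],0],[[8.2,18,0],0],[[9.5,21,0],0],[[10.3,22.6,0],0],[[10.5,23.1,0],0]]'

```text
t: 33.88
eef_pos: [0.634, -0.176, 0.2545]
tool_rot: [0.002, 1.0, -0.006, 0.009]
contact_force: [0.1, 0.5, -3.0]
gripper_width: 0.397
```

>>> carry_out --deltas '[[[0,0,0],0],[[0,0,0],0]]'

```text
t: 34.12
eef_pos: [0.6339, -0.1744, 0.2546]
tool_rot: [0.001, 1.0, -0.005, 0.009]
contact_force: [0.6, -0.5, -2.2]
gripper_width: 0.4
```

```bash
python3 - <<'E'
from loc import *
o=readout.get_obs();print(o['eef_pos'],o['tool_rot']);G['big']=(G['big'][0],.1395+.146,0);P0['big']=o['eef_pos']
S=snap('side'); caps({'side':S},['big'])
cv2.imwrite('pics/s9.png',cv2.resize(S[90:310,300:460],None,fx=2.7,fy=2.7,interpolation=2)[:,:,::-1])
E
```

```text
[ 0.63389022 -0.17442191  0.25455823] [ 0.00146189  0.99994466 -0.00456675  0.00936407]
big side off 0.6 area 346 [152.3 372.8] [ 0.6344 -0.1723  0.2855]
```

View pics/s9.png

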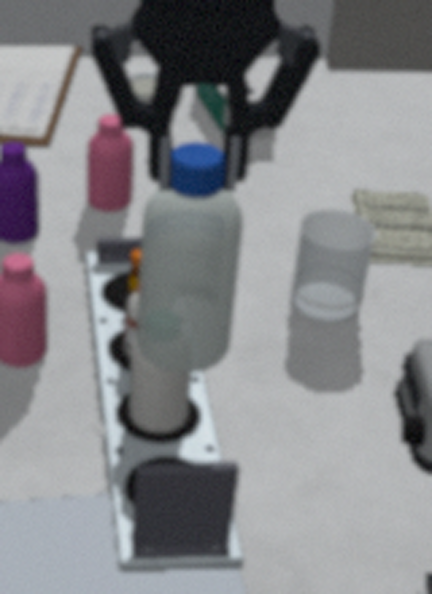

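>>> carry_out --deltas '[[[-0.1,0.1,2],0],[[-0.1,0.1,5],0],[[-0.2,0.1,8],0],[[-0.2,0.1,10.5],0],[[-0.2,0.1,12],0],[[-0.2,0.1,13],0],[[-0.2,0.1,13.4],0],[[-0.2,0.1,13.5],0],[[-0.2,0.1,13.5],0]]'

```text
t: 35.3
eef_pos: [0.6349, -0.1761, 0.1203]
tool_rot: [0.002, 1.0, -0.005, 0.01]
contact_force: [-0.1, 0.3, -2.5]
gripper_width: 0.395
```

>>> carry_out --deltas '[[[-0.1,-0.1,0.1],0],[[-0.1,-0.1,0.2],0],[[-0.1,-0.1,0.25],0],[[-0.1,-0.1,0.25],0]]'

```text
t: 35.8
eef_pos: [0.634, -0.1751, 0.1179]
tool_rot: [0.002, 1.0, -0.005, 0.01]
contact_force: [-0.9, -0.4, -2.2]
gripper_width: 0.393
```

>>> carry_out --deltas '[[[0,0,0.1],0],[[0,0,0.2],0],[[0,0,0.2],0],[[0,0,0.2],0]]'

```text
t: 36.3
eef_pos: [0.6344, -0.1754, 0.1178]
tool_rot: [0.002, 1.0, -0.005, 0.01]
contact_force: [-4.7, -0.3, 11.0]
gripper_width: 0.402
```

Contact is made, so I'll release the bottle and retreat upward.

>>> carry_out --deltas '[[[0,0,0],0],[[0,0,0],0],[[0,0,0],0],[[0,0,0],0],[[0,0,0],0],[[0,0,-3],0],[[0,0,-6],0],[[0,0,-9],0],[[0,0,-9],0]]' --hand 0.75

```text
t: 37.42
eef_pos: [0.6342, -0.1752, 0.2106]
tool_rot: [0.003, 1.0, -0.005, 0.013]
contact_force: [-0.7, 0.5, -0.7]
gripper_width: 0.753
```

>>> carry_out --deltas '[[[-4,-4,-2],0],[[-8,-8,-2],0],[[-12,-12,-2],0],[[-15,-16,-2],0],[[-15,-20,-2],0],[[-15,-25,-2],0],[[-15,-25,-2],0],[[-15,-25,-2],0]]'

```text
t: 38.42
eef_pos: [0.4858, 0.0757, 0.2245]
tool_rot: [0.003, 1.0, -0.005, 0.012]
contact_force: [0.2, -1.2, -0.1]
gripper_width: 0.751
```

```bash
python3 - <<'E'
from loc import *
P0.update(big=(.635,-.175),med=(.6313,-.09),small=(.6275,-.0053),vial=(.6236,.08))
for n in G: G[n]=(G[n][0],G[n][1]+.012,0)
S=snap('side');T=snap('top'); caps({'top':T,'side':S})
s=cv2.resize(S[150:310,300:420],None,fx=2.8,fy=2.8,interpolation=2);t=cv2.resize(T[130:290,250:410],None,fx=2.8,fy=2.8,interpolation=2)
cv2.imwrite('pics/f.png',np.hstack([s,t])[:,:,::-1])
o=readout.get_obs();print(o['t'],o['eef_pos'],o['contact_force'])
E
```

```text
big top off 1.4 area 167 [153.8 387.5] [ 0.6314 -0.1751  0.1515]
big side off 2.4 area 282 [216.9 365.4] [ 0.6305 -0.1769  0.1515]
big tri [ 0.6312 -0.1753  0.1504] expected z 0.15150000000000002
med top off 0.7 area 77 [160.1 350.6] [ 0.6295 -0.0897  0.103 ]
med side off 3.4 area 39 [207.6 358. ] [ 0.6257 -0.0837  0.103 ]
med tri [ 0.6265 -0.0893  0.1077] expected z 0.103
small top off 0.3 area 47 [163.4 317.8] [ 0.6276 -0.006   0.077 ]
small side off 0.2 area 61 [196.2 355.8] [ 0.6274 -0.006   0.077 ]
small tri [ 0.6275 -0.006   0.077 ] expected z 0.077
vial top off 116.4 area 9 [204.4 175.4] [0.5206 0.3686 0.052 ]
vial side off 3.6 area 68 [187.8 350.9] [0.6211 0.0646 0.052 ]
vial tri [ 0.6158  0.4871 -0.2446] expected z 0.052000000000000005
38.525 [0.48602895 0.07480783 0.22479222] [ 0.23380987 -1.06209134 -0.11950644]
```

View pics/f.png

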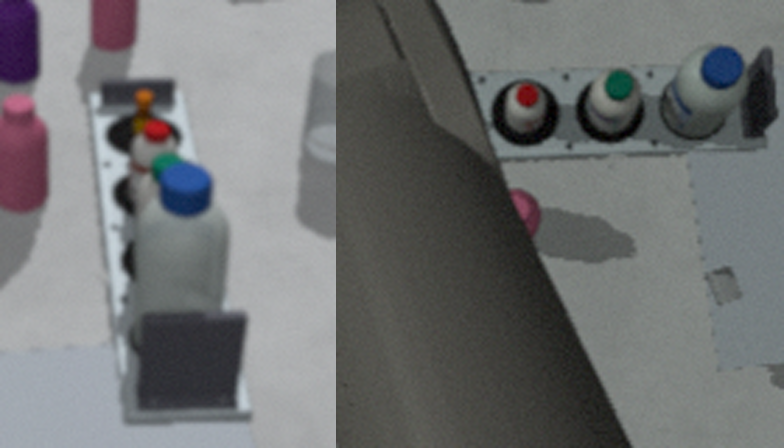

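The final view shows blue, green, red and orange caps in order from the tall stop, all upright. Nothing is touching the arm, and every measured position is within about 5 mm of its pad centre.

```bash
python3 -c "
from station import bot; print(bot.hand_in())"
```

```text
the job is handed in; nothing more can be done
None
```

All four containers are on the rail in height order from the tall end stop: big, medium, small, vial. Each is upright on its own pad and released. The job was handed in at about 38.5 s of the 106 s allowed, and `hand_in` gives no verdict.

**Centring (12 mm allowed):** distances are from cap positions measured in the cameras.

| Item | Offset from pad centre | Basis |
|---|---|---|
| Big bottle | about 4 mm across the rail, under 1 mm along it | both cameras, final check |
| Medium bottle | about 2 mm | both cameras before the big bottle was placed, top camera at the end |
| Small bottle | about 1 mm | both cameras, final check |
| Vial | about 1 mm | both cameras before the medium and big bottles were placed |

**Checks that failed or disagreed:**
- **Vial, final check:** the arm hid it from the top camera. The side camera alone showed it had not moved since the earlier measurement.
- **Medium bottle, final check:** the side camera read it up to 6 mm off, because the big bottle partly hides its cap there. The top camera agreed with the earlier measurement.
- **Fingertip height:** the fingertips stood about 2 to 3 cm higher than the stated tool geometry. The first try at the small bottle therefore closed on its shoulder, and I opened, lowered and gripped it again. I set the later grasp heights to match.
- **Timer, grey box and tape roll:** I did not measure their final positions. I kept the arm clear of them and felt no unexpected contact.

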